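Open the press-and-turn remover bottle at a nail bench

ROBOT

A 6-joint arm with a two-finger parallel gripper is mounted at the origin on the work surface. World frame = base frame: x ahead of the robot, y to its left, z up, the work surface at z = 0. Lengths are in m, angles in degrees, forces in N, time in s.
With the tool pointing down it reaches from about 0.25 to 0.725 m from the base axis. Payload 9.7 kg.
Tool frame: the origin (TCP) lies on the centre line of the jaws, within the pads' length; the fingertips stand 22 mm ahead of it and the grasp point (between the pads) lies 3 mm ahead of it; z points along the fingers, y is the direction in which the jaws open and shut (so a half turn about z gives the same grasp; the last joint's range is limited). The gripper opens to 85 mm and grips with 20 to 120 N. Pads are 22 mm wide; open, the fingers measure 114 mm over their backs; the gripper's body (76 mm by 85 mm) begins 54 mm behind the grasp point. The pads swing forward as they close: fully open they stand 13 mm farther back than shut.
Start: joints at [74.943, 4.979, 10.078, 95.1, 0, 90], TCP at [0.143, 0.531, 0.253] pointing down, gripper open.
Joint ranges: [-179.16, 179.16], [-48.56, 103.87], [-65.8, 70.77], [-126.05, 130.52], [-82.76, 87.17], [-180, 180]. Speed limits (degrees/s): [127.2, 127.2, 147.25, 180, 180, 180].

INTERFACE

Orientations are given as [roll, pitch, yaw] about the fixed x, y, z axes, in that order (R = Rz(yaw) Ry(pitch) Rx(roll)).
In Python, from workcell import monitor, eyes, job gives the robot as it stands. The module is installed in compiled form; this text tells all that it offers.
- The arm moves only by the tool drive_tool, never from a script. Its argument "plan" is a list of rows, each a list of 3 entries, a list of its own where there are three numbers: the opening, from 0 (shut) to 1 (fully open), then the shift along the world's x, y, z in m, then the turn about the world's z in degrees. In form: [[gripper, [x, y, z], yaw], ...]. A call has 1 to 10 rows; each row shifts and turns the commanded pose from where the row before left it; what a row does not reach is not made up. A row lasts 1/8 s, in which the tool goes at most 62.5 mm and 10.7 degrees, less where a joint would pass 70% of its speed; a pose out of reach is approached as far as the arm can. A call is refused whole if a number of a shift passes 0.0625 or a number of a turn 10.7, either way. A call with a gripper value outside its range is refused whole. The fingers move at their own pace and stop on an object; "grip_force" is the grip in N (left out, the last holds). Time passes only in rows, so rows that do not move let the fingers close. It gives the time, the measured TCP pose, the force and the opening at its end, in the units of the state.
- monitor.get_obs(): the state, without advancing time (a new reading comes with each control period).
- eyes.camera(name): name is "scene" or "top" or "wrist"; returns (picture, depth): 384x512x3 uint8, red, green, blue; 384x512 float32, m along the optical axis (not along the pixel's ray), 0 where there is no reading.
- eyes.camera_params(name): a dict with "fx", "fy", "cx", "cy" (pixels), "dist_coeffs" ([k1, k2, p1, p2, k3] as OpenCV has them; the pictures are not rectified), "extrinsics" (4x4, takes a point from world to camera coordinates); the wrist camera has in their place "mount" (4x4, takes a point from camera to tool coordinates, whose origin is the TCP and whose axes are the flange's). Camera axes: x right, y down, z forward; pixel columns grow to the right and rows downward; lengths in m; the calibration is good to about 2 mm. A picture is of the moment at which its call begins: read the wrist's pose just before it. camera_params takes no time and is no camera call.
- job.job_done(): hands the job in, once; it reports no verdict.
The state is a dict: "time": time; "q": joint angles; "qd": joint speeds; "joint_efforts": joint torques, N m; "ee_pos": TCP position; "tcp_rot": TCP orientation; "wrist_force": force on the tool from outside, world axes, zero at the start; "torque": the same for the moment, N m; "opening": finger opening in m.
Only numpy, scipy, OpenCV 4.12 (cv2) and the standard library are available. Lean on these libraries where they do the work, as an engineer would, in place of code of your own. Each camera call takes 0.05 s, during which the arm holds its last target.

TASK

Open the white remover bottle: take the red tab and fold the pink guard right over to the back, then press the blue cap down gently until you feel it meet its amber seal, unscrew it anticlockwise about a quarter turn until it stops, lift it straight out and stand it upright in the white dish. Work by feel and never force the cap; leave the guard folded back and do not disturb the dish or the other things on the table.

Things in the scene. Friction and masses are not known exactly. Their poses are not given: they have to be found in the camera images.
- bottle: white round remover bottle (62 mm across) with a pink band, in a dark round holder (96 mm across) screwed to the table; origin on the table at the bottle's axis, z up. The guard's hinge is on its +x side, the red tab on its -x side.
- guard (a joint): angle (rad) of the pink flip-over guard: 0 shut, 1.57 with its cover plate on end, 2.4 at its stop, folded to the back. The stiff hinge (0.05 N m, under 1 N at the tab) stays where it is left. Shut, the cover plate (66 x 42 x 5 mm, underside 152 mm above the table) lies 3.5 mm over the cap and keeps fingers off it.
- guard_hinge (a point): middle of the guard's hinge line, 33 mm from the bottle's axis on its +x side, 113 mm above the table; the hinge line runs along the bottle's y axis.
- tab (a point): middle of the guard's red tab, 11 mm inward of its free end; when shut 50 mm from the bottle's axis, 83 mm in front of the hinge and 41.5 mm above it (arc radius 93 mm). The tab is 14 mm wide (along y, the hinge direction), 6 mm thick, stands 30 mm out from the plate's edge, free all round and beneath. Axes turn with the guard: x towards the hinge side, z out of the plate's top.
- cap: blue cap, 55 mm tall, 35 to 70 g: stem 22 mm across, 25 mm long, with two lugs near its foot (32 mm over them, along x); flange 48 mm across at 25 to 30 mm; round knob 28 mm across at 30 to 55 mm, a white bar on top along x. Origin at the middle of the stem's foot, z up. When locked, its x is the bottle's x and its foot is 93.5 mm above the table. It stands on its stem.
- grip (a point): on the cap's axis half-way up the knob, 42.5 mm above the cap's foot (136 mm above the table when locked). Held pressed, the cap turns anticlockwise seen from above and stops after about 1.32 rad; from 0.15 rad before that it can be lifted straight up, clear after 13 mm of lift. A tooth stops it from turning when it is not pressed far enough.
- flange (a point): on the cap's axis at the top of its flange, 30 mm above its foot (123.5 mm above the table when locked); fingertips may bear on it. A spring (4 N plus 0.4 N per mm) holds the cap up. It must be pressed until the flange just meets the amber seal, where it goes hard: 4.5 to 13.5 mm down, differing unseen from bottle to bottle, at 6 to 9.5 N; the tooth lets go 1.5 mm before that.
- mouth (a point): centre of the bottle's neck (45 mm across, with an amber seal ring round it), 105 mm above the table. Forces between cap and bottle (spring, seal, tooth, stop, sides, added together) must stay under 32 N, so press with 10 to 14 N and turn without force: at the stop 0.1 N m adds about 8 N.
- dish: round white dish, 110 mm across, 13 mm high, floor 5 mm thick and 88 mm or more across inside; loose, 0.35 kg; origin under its centre.
- polish_black: black nail-polish bottle, 32 mm across, 72 mm tall; a bystander, loose; leave it alone
- polish_green: pale green polish bottle with brass cap, 32 mm across, 72 mm tall; a bystander, loose; leave it alone
- polish_blue: blue polish bottle with black cap, 32 mm across, 72 mm tall; a bystander, loose; leave it alone
- spray: clear bottle with white cap, 40 mm across, 100 mm tall; a bystander, loose; leave it alone
- phone: dark phone lying flat, 150 x 72 x 9 mm; a bystander, loose; leave it alone
- brush: red brush lying flat, 160 mm long; a bystander, loose; leave it alone
- swatch: grey-green disc, 56 mm across, 12 mm thick; a bystander, loose; leave it alone
Not all that is in view belongs to the job. Of the things that look like the dish, take the one that is farthest to the robot's left at the start.

How it is judged (in metres and radians):
On the way, in this order (a step that is already met when the one before it is completed fails the run):
1. the guard is folded over to the back (more than 2.0 rad) (value of joint guard above 2 rad), for 0.2 s.
2. the cap is turned free and lifted out of the mouth, the guard still back (z of cap in the frame of bottle above 0.112 m and value of joint guard above 2 rad), for 0.1 s.
At the end, for the whole second after the job is handed in: The guard is folded back beyond 2.0 rad, and the cap stands upright (within 0.2 rad) and at rest on the dish's floor, its axis within 35 mm of the dish's centre (value of joint guard above 2 rad and horizontal distance between cap and dish below 0.035 m and z of cap in the frame of dish below 0.012 m and angle between cap's own z axis and vertical below 0.2 rad and linear speed of cap below 0.02 m/s and contact force between cap and dish above 0.1 N); the robot touches nothing.
It fails at once if the cap is forced against the bottle (all pushes between them together above 32 N) (contact force between cap and bottle above 32 N).
It fails at once if the dish is shifted by more than 30 mm (distance of dish from where it was at the start of the episode above 0.03 m).
It fails at once if a bystander is moved by more than 20 mm (distance of any of polish_black, polish_green, polish_blue, spray, phone, brush, swatch from where it was at the start of the episode above 0.02 m).
It also fails if it takes over 72 s, if anything falls off the work surface, if the arm or the gripper's body presses on something with over 40 N, if the wrist force passes 120 N, or if a joint passes its speed limit or range.

## Working session

There is one attempt and no reset: what is moved stays moved. The work goes in short steps, Python scripts to look and compute and a tool call to move; the robot and the scene stay as the last step left them, time stands still between calls to the robot, and variables do not carry over. Pictures are saved under pics/ and viewed, and the job is handed in when it is done.

Besides the shell and the picture viewer there is one more tool, called after "Request:" in YAML: its name, and indented under it one key for each argument. drive_tool: Moves the arm, as the interface text tells. Its arguments: {"type":"object","properties":{"plan":{"type":"array","items":{"type":"array"}},"grip_force":{"type":"number"}},"required":["plan"]}

```bash
mkdir -p pics; ls
python3 - <<'E'
from workcell import monitor, eyes, job
import cv2,json,numpy as np
print(monitor.get_obs())
for n in ["scene","top","wrist"]:
    p,d=eyes.camera(n); print(n,eyes.camera_params(n))
    cv2.imwrite(f"pics/{n}0.png",p[:,:,::-1]); np.save(f"pics/{n}0.npy",d)
E
```

```text
pics
{'time': 0.0, 'q': array([7.49420128e+01, 5.01047876e+00, 1.00345767e+01, 9.50992508e+01,
       1.16207145e-04, 8.99998601e+01]), 'qd': array([-0.01307907,  0.01169479,  0.05384709, -0.04037609, -0.04784186,
        0.04041411]), 'joint_efforts': array([ 1.74159097e-03, -5.20397329e+01,  4.64797175e+01,  1.67126663e-02,
        1.06026819e-04, -1.07634204e-05]), 'ee_pos': array([0.14283605, 0.53092353, 0.25259011]), 'tcp_rot': array([-1.79924847e+02, -1.16390482e-04,  1.64942153e+02]), 'wrist_force': array([ 0.24778278,  0.64551743, -0.49379958]), 'torque': array([-0.02937278, -0.04155767, -0.02773346]), 'opening': 0.08557636407524348}
scene {'fx': 392.33388389348653, 'fy': 392.33388389348653, 'cx': 256.391313448439, 'cy': 187.8434918158009, 'dist_coeffs': array([0.02761663, 0.        , 0.        , 0.        , 0.        ]), 'extrinsics': array([[ 0.82294313,  0.5680327 , -0.01017133, -0.43060534],
       [ 0.46596105, -0.68509215, -0.55993664, -0.23114256],
       [-0.32503063,  0.45605657, -0.82847299,  1.32130661],
       [ 0.        ,  0.        ,  0.        ,  1.        ]])
[... 305 characters left out ...]
0.08851964,  0.58180794],
       [ 0.08872106,  0.0206796 , -0.99584182,  1.06098219],
       [ 0.        ,  0.        ,  0.        ,  1.        ]])}
wrist {'fx': 290.32668988487484, 'fy': 290.32668988487484, 'cx': 253.79630391563526, 'cy': 192.18100284472123, 'dist_coeffs': array([-0.07417963,  0.        ,  0.        ,  0.        ,  0.        ]), 'mount': array([[-5.26182610e-04, -9.48262787e-01, -3.17486079e-01,
         8.23443600e-02],
       [ 9.99999579e-01, -7.37637383e-04,  5.45824538e-04,
         7.39080956e-04],
       [-7.51774698e-04, -3.17485658e-01,  9.48262776e-01,
        -1.21043397e-01],
       [ 0.00000000e+00,  0.00000000e+00,  0.00000000e+00,
         1.00000000e+00]])}
```

View pics/scene0.png

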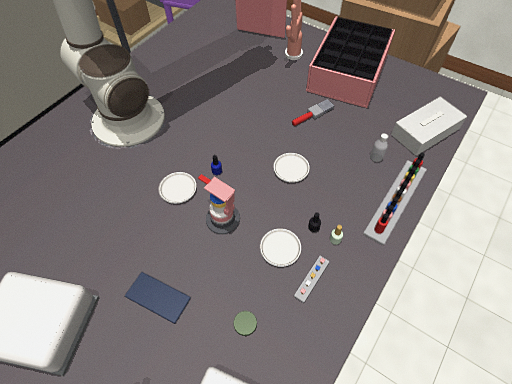

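View pics/top0.png

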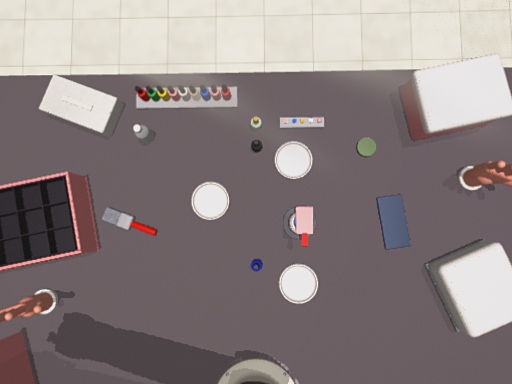

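View pics/wrist0.png

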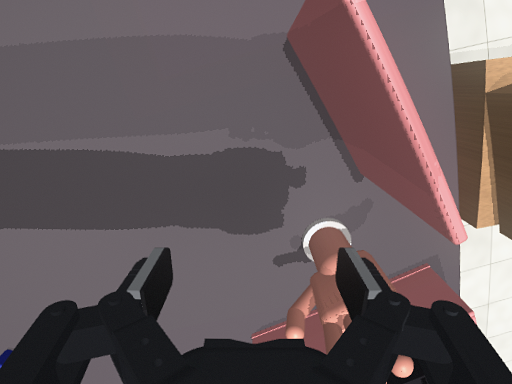

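Top view: three dishes at (210,201), (293,160) and (298,284). The leftmost, with the largest y, is (210,201). The bottle and guard are at (304,222), with the red tab at (305,240) facing the robot. Next I'll measure them.

```bash
cat > h.py <<'E'
import numpy as np,cv2
from scipy.spatial.transform import Rotation as R
def K(c): return np.array([[c['fx'],0,c['cx']],[0,c['fy'],c['cy']],[0,0,1]])
def T_wc(c,ee=None,rot=None):
    if 'extrinsics' in c: return np.linalg.inv(c['extrinsics'])
    T=np.eye(4);T[:3,:3]=R.from_euler('xyz',rot,degrees=True).as_matrix();T[:3,3]=ee
    return T@c['mount']
def cloud(c,d,T):
    h,w=d.shape
    u,v=np.meshgrid(np.arange(w),np.arange(h))
    p=cv2.undistortPoints(np.stack([u,v],-1).reshape(-1,1,2).astype(np.float32),K(c),c['dist_coeffs']).reshape(h,w,2)
    P=np.dstack([p[...,0]*d,p[...,1]*d,d])
    return P@T[:3,:3].T+T[:3,3]
def proj(c,T,pts):
    Ti=np.linalg.inv(T); r,_=cv2.Rodrigues(Ti[:3,:3])
    return cv2.projectPoints(np.array(pts,float),r,Ti[:3,3],K(c),c['dist_coeffs'])[0].reshape(-1,2)
E
cat > m1.py <<'E'
from workcell import eyes
from h import *
for n in ["top","scene"]:
    c=eyes.camera_params(n);T=T_wc(c);d=np.load(f"pics/{n}0.npy");im=cv2.imread(f"pics/{n}0.png").astype(int)
    P=cloud(c,d,T); ok=d>0
    b,g,r=im[...,0],im[...,1],im[...,2]
    X,Y,Z=P[...,0],P[...,1],P[...,2]
    print(n,"table z",np.median(Z[ok&(np.hypot(X-.35,Y)<.3)]))
    cand=[(.53,.12),(.63,-.09),(.32,-.1)]
    white=(b>180)&(g>180)&(r>180)&ok&(Z<.03)&(Z>-.01)&(X<.75)&(np.abs(Y)<.4)&(X>.15)
    nl,lab=cv2.connectedComponents(white.astype(np.uint8))
    for i in range(1,nl):
        m=lab==i
        if m.sum()>200:
            (cx,cy),rad=cv2.minEnclosingCircle(P[m][:,:2].astype(np.float32)); print(" white",m.sum(),cx,cy,rad,np.median(Z[m]))
    red=(r>150)&(g<60)&(b<60)&ok&(Z>.08)&(X<.75)&(np.abs(Y)<.3)
    print(" red",red.sum(),P[red].mean(0) if red.any() else 0, P[red].min(0),P[red].max(0))
    pink=(r>180)&(g>90)&(g<190)&(b>90)&ok&(Z>.145)&(Z<.17)&(X<.75)&(np.abs(Y)<.3)&(X>.2)
    p=P[pink]; print(" pink",pink.sum(),np.median(p,0),p.min(0),p.max(0)); 
    print(" rect",cv2.minAreaRect(p[:,:2].astype(np.float32)*1000))
    near=ok&(np.hypot(X-.47,Y+.12)<.12)&(Z>.02)
    for lo in np.arange(.02,.18,.01):
        m=near&(Z>lo)&(Z<lo+.01)
        if m.sum()>5: print("  z%.2f"%lo,m.sum(),P[m].mean(0).round(3),P[m].min(0).round(3),P[m].max(0).round(3))
    others=ok&(Z>.006)&(X>.15)&(X<.8)&(np.abs(Y)<.5)
    nl,lab=cv2.connectedComponents(others.astype(np.uint8))
    for i in range(1,nl):
        m=lab==i
        if m.sum()>40: print(" obj",m.sum(),P[m].min(0).round(3),P[m].max(0).round(3))
E
python3 m1.py
```

```text
top table z 0.000750218835810279
 white 983 0.6776381134986877 -0.11443500220775604 0.05546722188591957 0.0059633950490387555
 white 1035 0.5619914531707764 0.1290021687746048 0.0556265227496624 0.005620075619974241
 white 1077 0.32377010583877563 -0.12309557944536209 0.05460213124752045 0.005835474565566212
 red 52 [ 0.45253975 -0.12757484  0.16283922] [ 0.43817879 -0.13247226  0.156582  ] [ 0.4651358  -0.12201833  0.16589394]
 pink 58 [ 0.51074699 -0.1160443   0.15857664] [ 0.46726747 -0.14953949  0.1543516 ] [ 0.53203837 -0.10812696  0.16386574]
 rect ((499.6751403808594, -128.7957763671875), (40.506710052490234, 64.72447967529297), 89.12763977050781)
  z0.02 17 [ 0.494 -0.103  0.027] [ 0.462 -0.118  0.023] [ 0.521 -0.096  0.03 ]
  z0.03 17 [ 0.489 -0.107  0.032] [ 0.462 -0.126  0.03 ] [ 0.524 -0.096  0.034]
  z0.04 7 [ 0.491 -0.102  0.044] [ 0.468 -0.111  0.04 ] [ 0.515 -0.098  0.048]
  z0.06 33 [ 0.492 -0.105  0.067] [ 0.463 -0.129  0.062] [ 0.52  -0.099  0.07 ]
  z0.07 36 [ 0.495 -0.108  0.073] [ 0.471 -0.113  0.07 ] [ 0.517 -0.102  0.077]
  z0.12 16 [ 0.494 -0.108  0.125] [ 0.
[... 3063 characters left out ...]
064]
 obj 309 [0.734 0.294 0.006] [0.774 0.325 0.103]
 obj 244 [0.508 0.076 0.006] [0.616 0.184 0.017]
 obj 148 [ 0.362 -0.019  0.006] [0.395 0.012 0.074]
 obj 257 [ 0.271 -0.174  0.006] [ 0.38  -0.064  0.017]
 obj 1377 [ 0.437 -0.174  0.006] [ 0.543 -0.086  0.165]
 obj 172 [ 0.704 -0.022  0.007] [0.735 0.009 0.074]
 obj 173 [ 0.77  -0.022  0.007] [0.8   0.011 0.073]
 obj 329 [ 0.623 -0.167  0.006] [ 0.731 -0.057  0.017]
 obj 500 [ 0.774 -0.206  0.006] [ 0.8   -0.073  0.034]
 obj 1303 [ 0.42  -0.438  0.006] [ 0.575 -0.351  0.013]
 obj 247 [ 0.328 -0.5    0.007] [ 0.388 -0.478  0.094]
 obj 438 [ 0.688 -0.353  0.006] [ 0.742 -0.298  0.015]
 obj 462 [ 0.727 -0.489  0.121] [ 0.8   -0.439  0.137]
```

Run:
```python
import cv2
a=cv2.imread('pics/top0.png')[180:270,230:350]; b=cv2.imread('pics/scene0.png')[150:240,170:260]
cv2.imwrite('pics/c1.png',cv2.hconcat([cv2.resize(a,(440,330),interpolation=2),cv2.resize(b,(330,330),interpolation=2)]))
```

```text
(no output)
```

View pics/c1.png

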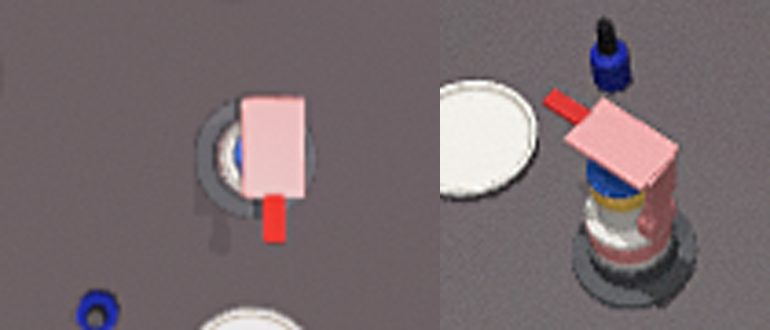

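The axis estimates agree at about (0.50, -0.128), with yaw near 0. I'll move above the tab, turning the jaws along y (yaw 0).

Request:
drive_tool:
  plan:
    - [1,[0.019,-0.041,0],-10.3]
    - [1,[0.019,-0.041,0],-10.3]
    - [1,[0.019,-0.041,0],-10.3]
    - [1,[0.019,-0.041,0],-10.3]
    - [1,[0.019,-0.041,0],-10.3]
    - [1,[0.019,-0.041,0],-10.3]
    - [1,[0.019,-0.041,0],-10.3]
    - [1,[0.019,-0.041,0],-10.3]

```text
time: 1.15
ee_pos: [0.2951, 0.2018, 0.2532]
tcp_rot: [180.0, -0.0, 82.2]
wrist_force: [0.9, -0.3, 0.6]
opening: 0.0856
```

Request:
drive_tool:
  plan:
    - [1,[0.019,-0.041,0],-10.3]
    - [1,[0.019,-0.041,0],-10.3]
    - [1,[0.019,-0.041,0],-10.3]
    - [1,[0.019,-0.041,0],-10.3]
    - [1,[0.019,-0.041,0],-10.3]
    - [1,[0.019,-0.041,0],-10.3]
    - [1,[0.019,-0.041,0],-10.3]
    - [1,[0.019,-0.041,0],-10.3]
    - [1,[0,0,0],0]
    - [1,[0,0,0],0]

```text
time: 2.4
ee_pos: [0.4466, -0.1247, 0.253]
tcp_rot: [-180.0, 0.0, 0.2]
wrist_force: [0.1, 0.7, 0.6]
opening: 0.0854
```

```bash
cat > look.py <<'E'
import sys
from workcell import monitor,eyes
from h import *
tag=sys.argv[1]
o=monitor.get_obs()
p,d=eyes.camera("wrist");c=eyes.camera_params("wrist")
T=T_wc(c,o['ee_pos'],o['tcp_rot'])
cv2.imwrite(f"pics/w{tag}.png",p[:,:,::-1]);np.savez(f"pics/w{tag}.npz",d=d,T=T,p=p)
print({k:np.round(o[k],4) for k in ('time','q','ee_pos','tcp_rot','wrist_force','torque','opening')})
E
python3 look.py 1
cat > m2.py <<'E'
import sys
from workcell import eyes
from h import *
z=np.load(f"pics/w{sys.argv[1]}.npz");c=eyes.camera_params("wrist");P=cloud(c,z['d'],z['T']);d=z['d'];p=z['p'].astype(int)
r,g,b=p[...,0],p[...,1],p[...,2];Z=P[...,2];ok=d>0
near=ok&(np.hypot(P[...,0]-.5,P[...,1]+.128)<.16)
def rep(n,m):
    q=P[m&near]
    if len(q)>10: print(n,len(q),'med',np.median(q,0).round(4),'p1',np.percentile(q,1,0).round(4),'p99',np.percentile(q,99,0).round(4)); return q
rep('red',(r>130)&(g<70)&(b<70)&(Z>.05))
q=rep('pinkplate',(r>150)&(g>80)&(g<200)&(r-g>30)&(Z>.15)&(Z<.17))
if q is not None: print(cv2.minAreaRect(q[:,:2].astype(np.float32)*1000))
rep('blue',(b>120)&(r<80)&(Z>.09))
rep('blue top',(b>120)&(r<80)&(Z>.142))
rep('whitetop',(r>180)&(g>180)&(b>180)&(Z>.14)&(Z<.16))
m=near&(r<110)&(abs(r-b)<30)&(Z>.006)&(Z<.025);q=rep('holder',m)
if q is not None: print(cv2.minEnclosingCircle(q[:,:2].astype(np.float32)))
E
python3 m2.py 1
```

```text
{'time': np.float64(2.4), 'q': array([-1.560690e+01, -6.743200e+00, -1.526300e+00,  9.526980e+01,
        1.340000e-02,  1.641953e+02]), 'ee_pos': array([ 0.4466, -0.1247,  0.253 ]), 'tcp_rot': array([-1.799727e+02,  4.720000e-02,  1.978000e-01]), 'wrist_force': array([0.064 , 0.6958, 0.6114]), 'torque': array([ 0.0166, -0.0238, -0.0021]), 'opening': np.float64(0.0854)}
red 13 med [ 0.4688 -0.1274  0.1617] p1 [ 0.4433 -0.1319  0.1609] p99 [ 0.4691 -0.1206  0.1647]
pinkplate 4911 med [ 0.501  -0.1258  0.1593] p1 [ 0.4686 -0.1475  0.1559] p99 [ 0.5338 -0.1067  0.1623]
((486.9818420410156, -126.84683990478516), (42.2786750793457, 97.49530792236328), 89.34800720214844)
whitetop 1901 med [ 0.5221 -0.1306  0.1579] p1 [ 0.5051 -0.1473  0.1549] p99 [ 0.5352 -0.1084  0.1597]
holder 41 med [ 0.4843 -0.0871  0.0085] p1 [ 0.4646 -0.0932  0.0072] p99 [ 0.5211 -0.0833  0.0101]
((0.49283671379089355, -0.0925518274307251), 0.0288119874894619)
```

View pics/w1.png

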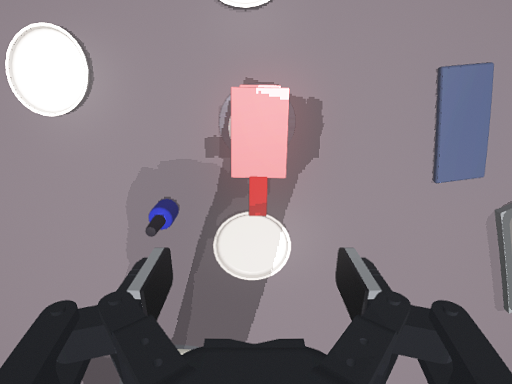

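The wrist view shows the pink plate spanning (232–289, 87–178) and the tab at (258,195), above a dish. The plate spans x 0.4686–0.534 and y -0.1475 to -0.107, so the axis is (0.501, -0.127). Now I'll descend over the tab.

Request:
drive_tool:
  plan:
    - [0.6,[0.004,-0.002,-0.02],0]
    - [0.6,[0,0,-0.023],0]
    - [0.6,[0,0,-0.023],0]
    - [0.6,[0,0,-0.022],0]
    - [0.6,[0,0,0],0]
  grip_force: 20

```text
time: 3.08
ee_pos: [0.45, -0.1257, 0.1643]
tcp_rot: [-180.0, 0.1, 0.3]
wrist_force: [0.5, 0.4, 0.1]
opening: 0.0512
```

Request:
drive_tool:
  plan:
    - [0.1,[0,0,0],0]
    - [0.1,[0,0,0],0]
    - [0.1,[0,0,0],0]
    - [0.1,[0,0,0],0]
    - [0.1,[0,0,0],0]
    - [0.1,[0,0,0],0]

```text
time: 3.82
ee_pos: [0.4508, -0.1273, 0.1657]
tcp_rot: [179.9, -0.0, 0.1]
wrist_force: [-2.8, -5.3, 4.6]
opening: 0.0136
```

```bash
python3 look.py 2
```

```text
{'time': np.float64(3.825), 'q': array([-1.574500e+01, -7.074400e+00, -1.148490e+01,  8.556730e+01,
       -5.080000e-02,  1.641439e+02]), 'ee_pos': array([ 0.4508, -0.1273,  0.1657]), 'tcp_rot': array([ 1.799451e+02, -7.500000e-03,  1.111000e-01]), 'wrist_force': array([-2.7904, -5.289 ,  4.5891]), 'torque': array([-0.9783,  0.3731, -0.1759]), 'opening': np.float64(0.0136)}
```

View pics/w2.png

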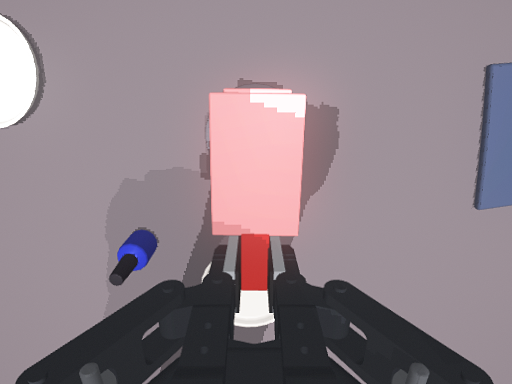

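The tab is gripped at 13.6 mm opening, at (255,262) between the pads. Now the arc increments.

```bash
python3 -c "
import numpy as np
t=np.radians(153.43-np.linspace(0,134,25));p=92.8*np.c_[np.cos(t),np.sin(t)]
print(np.diff(p,axis=0).round(1).tolist(),p[-1])"
```

```text
[[4.4, 7.9], [5.2, 7.4], [5.9, 6.9], [6.5, 6.3], [7.1, 5.6], [7.6, 4.9], [8.0, 4.1], [8.4, 3.3], [8.7, 2.5], [8.9, 1.6], [9.0, 0.8], [9.0, -0.1], [9.0, -1.0], [8.8, -1.9], [8.6, -2.7], [8.3, -3.5], [7.9, -4.3], [7.5, -5.1], [6.9, -5.8], [6.3, -6.4], [5.7, -7.0], [5.0, -7.5], [4.2, -8.0], [3.4, -8.4]] [87.51491096 30.87037997]
```

Request:
drive_tool:
  plan:
    - [0.1,[0.0044,-0.0005,0.0079],0]
    - [0.1,[0.0052,0,0.0074],0]
    - [0.1,[0.0059,0,0.0069],0]
    - [0.1,[0.0065,0,0.0063],0]
    - [0.1,[0.0071,0,0.0056],0]
    - [0.1,[0.0076,0,0.0049],0]

```text
time: 4.62
ee_pos: [0.4879, -0.1277, 0.2043]
tcp_rot: [180.0, 0.1, 0.1]
wrist_force: [0.9, -6.1, -7.5]
opening: 0.0134
```

```bash
python3 look.py 3
```

```text
{'time': np.float64(4.625), 'q': array([-1.464010e+01, -1.963500e+00, -2.448700e+00,  8.956070e+01,
       -5.630000e-02,  1.652315e+02]), 'ee_pos': array([ 0.4879, -0.1277,  0.2043]), 'tcp_rot': array([1.799572e+02, 5.870000e-02, 1.284000e-01]), 'wrist_force': array([ 0.9095, -6.105 , -7.4512]), 'torque': array([-1.3889, -0.029 , -0.1504]), 'opening': np.float64(0.0134)}
```

View pics/w3.png

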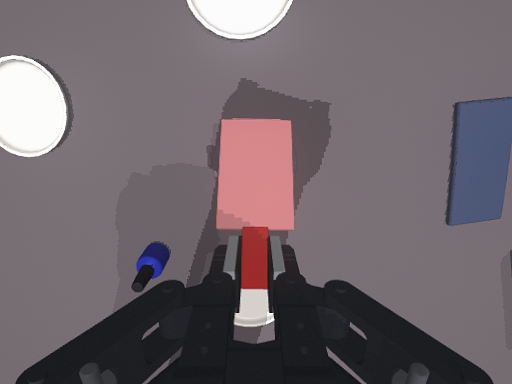

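The plate is tilting with the tab and forces are low. Continuing along the arc.

Request:
drive_tool:
  plan:
    - [0.1,[0.008,-0.001,0.0041],0]
    - [0.1,[0.0084,0,0.0033],0]
    - [0.1,[0.0087,0,0.0025],0]
    - [0.1,[0.0089,0,0.0016],0]
    - [0.1,[0.009,0,0.0008],0]
    - [0.1,[0.009,0,-0.0001],0]

```text
time: 5.42
ee_pos: [0.5402, -0.1285, 0.2167]
tcp_rot: [180.0, -0.0, 0.1]
wrist_force: [-2.4, -3.0, -2.8]
opening: 0.0131
```

```bash
python3 look.py 4
```

```text
{'time': np.float64(5.425), 'q': array([-1.337170e+01,  5.064200e+00,  6.108000e+00,  9.103040e+01,
       -1.050000e-02,  1.664838e+02]), 'ee_pos': array([ 0.5402, -0.1285,  0.2167]), 'tcp_rot': array([ 1.799866e+02, -1.060000e-02,  1.445000e-01]), 'wrist_force': array([-2.383 , -3.0282, -2.8358]), 'torque': array([-0.6848,  0.6212, -0.0248]), 'opening': np.float64(0.0131)}
```

View pics/w4.png

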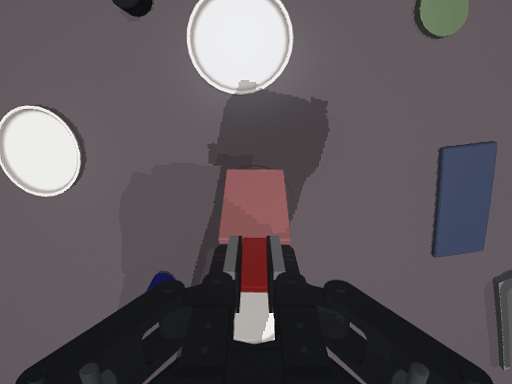

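Request:
drive_tool:
  plan:
    - [0.1,[0.009,0,-0.001],0]
    - [0.1,[0.0088,0,-0.0019],0]
    - [0.1,[0.0086,0,-0.0027],0]
    - [0.1,[0.0083,0,-0.0035],0]
    - [0.1,[0.0079,0,-0.0043],0]
    - [0.1,[0.0075,0,-0.0051],0]

```text
time: 6.22
ee_pos: [0.5908, -0.1288, 0.1984]
tcp_rot: [179.9, -0.1, 0.1]
wrist_force: [-0.2, -4.5, 2.6]
opening: 0.0135
```

Request:
drive_tool:
  plan:
    - [0.1,[0.0069,0,-0.0058],0]
    - [0.1,[0.0063,0,-0.0064],0]
    - [0.1,[0.0057,0,-0.007],0]
    - [0.1,[0.005,0,-0.0075],0]
    - [0.1,[0.0042,0,-0.008],0]
    - [0.1,[0.0034,0,-0.0084],0]
    - [0.1,[0,0,0],0]

```text
time: 7.1
ee_pos: [0.6238, -0.1292, 0.1556]
tcp_rot: [179.9, -0.3, 0.1]
wrist_force: [8.1, -6.8, 4.2]
opening: 0.0129
```

```bash
python3 look.py 5
```

```text
{'time': np.float64(7.1), 'q': array([-1.168940e+01,  1.583670e+01,  1.171920e+01,  8.555780e+01,
       -3.120000e-02,  1.681819e+02]), 'ee_pos': array([ 0.6238, -0.1292,  0.1556]), 'tcp_rot': array([ 1.79903e+02, -3.11400e-01,  1.28800e-01]), 'wrist_force': array([ 8.0565, -6.7966,  4.2091]), 'torque': array([-1.4272, -1.1879,  0.0432]), 'opening': np.float64(0.0129)}
```

View pics/w5.png

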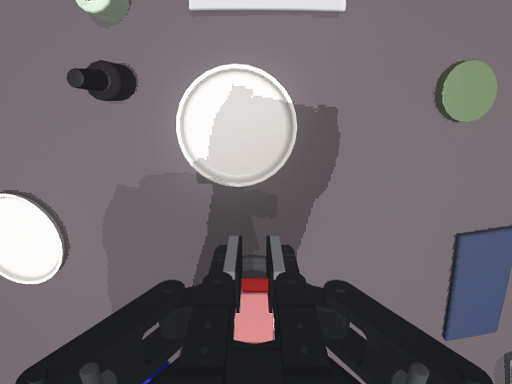

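The guard is folded down to about 2.3 rad. I'll open, retreat upward and check with the top and scene cameras.

Request:
drive_tool:
  plan:
    - [0.5,[0,0,0],0]
    - [0.5,[0,0,0],0]
    - [0.5,[0,0,0],0]
    - [0.5,[0,0,0.02],0]
    - [0.5,[0,0,0.04],0]
    - [0.6,[-0.02,0,0.04],10]
    - [0.8,[-0.04,0,0.02],10]

```text
time: 8.02
ee_pos: [0.5615, -0.1282, 0.2764]
tcp_rot: [180.0, -0.1, 20.5]
wrist_force: [0.3, -0.7, 1.1]
opening: 0.0673
```

```bash
python3 look.py 6
python3 - <<'E'
from workcell import eyes
from h import *
out=[]
for n,s in [("top",np.s_[160:280,230:390]),("scene",np.s_[150:270,150:310])]:
    p,d=eyes.camera(n); cv2.imwrite(f"pics/{n}1.png",p[:,:,::-1]); np.save(f"pics/{n}1.npy",d)
    out.append(cv2.resize(p[s][:,:,::-1],(400,300),interpolation=2))
    P=cloud(eyes.camera_params(n),d,T_wc(eyes.camera_params(n)));r,g,b=[p[...,i].astype(int) for i in range(3)]
    m=(d>0)&(r>110)&(g<60)&(b<60)&(P[...,2]>.05)&(abs(P[...,1]+.128)<.04)&(P[...,0]>.4)
    print(n,m.sum(),np.median(P[m],0) if m.any() else 0,P[m].min(0) if m.any() else 0,P[m].max(0) if m.any() else 0)
cv2.imwrite("pics/c2.png",cv2.hconcat(out))
E
python3 m2.py 6
```

```text
{'time': np.float64(8.025), 'q': array([-1.286840e+01,  9.139400e+00,  1.725310e+01,  9.801380e+01,
        2.170000e-02,  1.466249e+02]), 'ee_pos': array([ 0.5615, -0.1282,  0.2764]), 'tcp_rot': array([ 1.799632e+02, -9.540000e-02,  2.050680e+01]), 'wrist_force': array([ 0.2885, -0.6546,  1.1393]), 'torque': array([0.0085, 0.0317, 0.0404]), 'opening': np.float64(0.0673)}
top 0 0 0 0
scene 16 [ 0.6186594  -0.13053251  0.15886423] [ 0.59876815 -0.13580119  0.13870858] [ 0.6215438  -0.12448775  0.16192949]
red 90 med [ 0.6193 -0.1285  0.161 ] p1 [ 0.615  -0.1348  0.1558] p99 [ 0.6214 -0.1224  0.163 ]
blue 992 med [ 0.5007 -0.1249  0.1248] p1 [ 0.4811 -0.1487  0.1227] p99 [ 0.5182 -0.1049  0.1501]
blue top 409 med [ 0.4961 -0.1244  0.1488] p1 [ 0.4838 -0.1396  0.1473] p99 [ 0.5086 -0.1137  0.1502]
holder 897 med [ 0.5089 -0.1012  0.0086] p1 [ 0.3756 -0.1729  0.0064] p99 [ 0.5366 -0.08    0.0227]
((0.45436763763427734, -0.12357568740844727), 0.08573018014431)
```

View pics/c2.png

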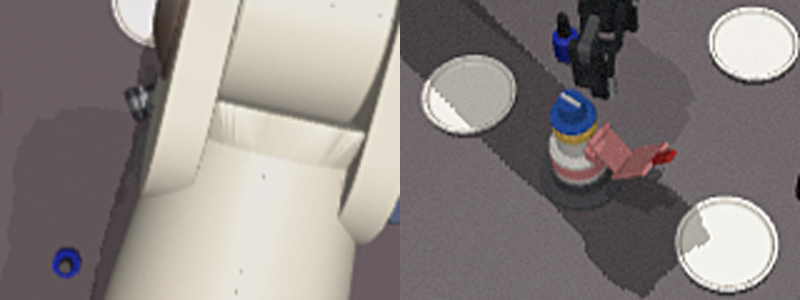

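View pics/w6.png

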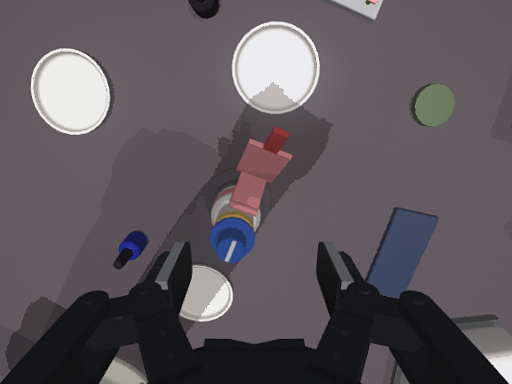

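Guard folded back: the red tab end is at (0.621, z 0.162), which gives about 2.24 rad. The cap knob is visible at (233,240) in the wrist view. Next I'll find the cap axis.

```bash
cat > m3.py <<'E'
import sys
from workcell import eyes
from h import *
from scipy.optimize import least_squares
z=np.load(f"pics/w{sys.argv[1]}.npz");c=eyes.camera_params("wrist");P=cloud(c,z['d'],z['T']);d=z['d'];p=z['p'].astype(int)
r,g,b=p[...,0],p[...,1],p[...,2];Z=P[...,2];ok=(d>0)&(np.hypot(P[...,0]-.5,P[...,1]+.127)<.05)
top=ok&(Z>.143)&(Z<.156)
top=cv2.morphologyEx(top.astype(np.uint8),cv2.MORPH_CLOSE,np.ones((3,3)))
cn=max(cv2.findContours(top,cv2.RETR_EXTERNAL,cv2.CHAIN_APPROX_NONE)[0],key=len)[:,0]
# project contour on plane z=.1485
pu=cv2.undistortPoints(cn.reshape(-1,1,2).astype(np.float32),K(c),c['dist_coeffs']).reshape(-1,2)
T=z['T'];ray=np.c_[pu,np.ones(len(pu))]@T[:3,:3].T;s=(.1485-T[2,3])/ray[:,2];q=(T[:3,3]+ray*s[:,None])[:,:2]
f=least_squares(lambda a:np.hypot(*(q-a[:2]).T)-a[2],[.5,-.127,.014],loss='soft_l1',f_scale=.001)
print('knob circle',f.x,'rms',np.sqrt(np.mean(f.fun**2)),len(q))
print(cv2.minEnclosingCircle((q*1000).astype(np.float32)))
fl=ok&(Z>.119)&(Z<.128)
Q=P[fl][:,:2]; rr=np.hypot(*(Q-f.x[:2]).T); print('flange max r from knob centre p99',np.percentile(rr,99), 'z',np.median(Z[fl]))
m=ok&(Z>.146)&(r>150)&(g>150)&(b>120); Q=P[m][:,:2]; 
if m.sum()>5:
    w=np.linalg.svd(Q-Q.mean(0))[2][0]; print('bar centre',Q.mean(0),'ang',np.degrees(np.arctan2(w[1],w[0])))
E
python3 m3.py 6
```

```text
knob circle [ 0.4972009  -0.12630686  0.01413679] rms 0.0004655634062947352 81
((497.3844299316406, -126.93700408935547), 15.155420303344727)
flange max r from knob centre p99 0.024119120176445102 z 0.12404804945047931
bar centre [ 0.49568951 -0.12690333] ang 179.18766678665634
```

Request:
drive_tool:
  plan:
    - [0.7,[-0.0106,0,0],10.1]
    - [0.7,[-0.0106,0,0],10.1]
    - [0.7,[-0.0106,0,0],10.1]
    - [0.7,[-0.0106,0,0],10.1]
    - [0.7,[-0.0106,0,0],10.1]
    - [0.7,[-0.0106,0.001,0],10.1]

```text
time: 8.93
ee_pos: [0.4978, -0.1272, 0.2737]
tcp_rot: [-179.9, -0.0, 81.0]
wrist_force: [0.1, -0.4, 1.5]
opening: 0.0594
```

Request:
drive_tool:
  plan:
    - [0.7,[0,0,0],10.1]
    - [0.7,[0,0,0],10.1]
    - [0.7,[0,0,0],10.1]
    - [0.7,[0,0,0],10.1]
    - [0.7,[0,0,-0.02],10.1]
    - [0.7,[0,0,-0.02],10.1]
    - [0.7,[0,0,0],0]

```text
time: 9.8
ee_pos: [0.4973, -0.1271, 0.2326]
tcp_rot: [-179.9, -0.2, 141.2]
wrist_force: [0.8, 0.4, -0.3]
opening: 0.0597
```

```bash
python3 look.py 7; python3 m3.py 7
```

```text
{'time': np.float64(9.8), 'q': array([-1.43393e+01, -2.42300e-01,  2.38390e+00,  9.28412e+01,
        1.07000e-02,  2.44453e+01]), 'ee_pos': array([ 0.4973, -0.1271,  0.2326]), 'tcp_rot': array([-179.9208,   -0.2002,  141.2153]), 'wrist_force': array([ 0.7774,  0.4119, -0.2949]), 'torque': array([0.0227, 0.0191, 0.0276]), 'opening': np.float64(0.0597)}
knob circle [ 0.49482818 -0.12680762  0.01414257] rms 0.0003683640621340792 106
((495.0532531738281, -126.5558853149414), 14.824606895446777)
flange max r from knob centre p99 0.02398838338128145 z 0.12398426741236943
bar centre [ 0.49818645 -0.12257233] ang -121.89406750830307
```

View pics/w7.png

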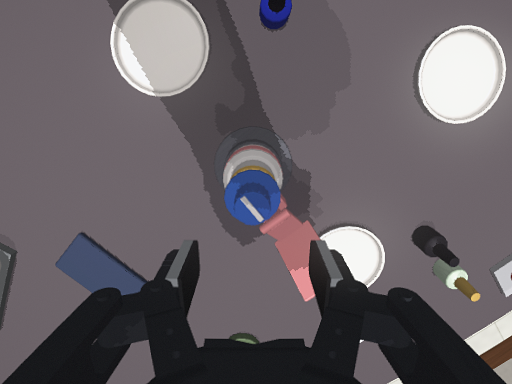

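Two wrist views taken at opposite yaws give (0.4972, -0.1263) and (0.4948, -0.1268). Removing the common camera bias leaves about (0.4965, -0.1273). Next I'll check how far the fingertips reach at this opening.

Run:
```python
from workcell import eyes
from h import *
for t in ("1","2","7"):
    z=np.load(f"pics/w{t}.npz");c=eyes.camera_params("wrist");P=cloud(c,z['d'],c['mount']);d=z['d']
    m=(d>0)&(abs(P[...,0])<.02)&(abs(P[...,1])<.06)&(P[...,2]<.05)&(P[...,2]>-.03)
    if t=="2": m&=(abs(P[...,1])>.0085)&(abs(P[...,1])<.02)
    q=P[m];print(t,m.sum(),q[:,2].max() if len(q) else 0,np.percentile(q[:,2],[90,98]),"|y| of tip",abs(q[q[:,2]>np.percentile(q[:,2],95)][:,1]).mean())
```

```text
1 4601 0.009011578481834648 [0.0010264  0.00606948] |y| of tip 0.042894190875020985
2 2843 0.017928108440422696 [0.00848221 0.01483784] |y| of tip 0.013002058302106568
7 4557 0.016904461781628716 [0.00727057 0.01302196] |y| of tip 0.030697082308138595
```

Request:
drive_tool:
  plan:
    - [0.7,[-0.001,0,-0.02],0.8]
    - [0.7,[0,0,-0.02],0]
    - [0.7,[0,0,-0.02],0]
    - [0.7,[0,0,-0.015],0]
    - [0.6,[0,0,-0.008],0]
    - [0.55,[0,0,0],0]
    - [0.5,[0,0,0],0]
    - [0.5,[0,0,0],0]

```text
time: 10.85
ee_pos: [0.4969, -0.1275, 0.1525]
tcp_rot: [180.0, 0.1, 142.1]
wrist_force: [0.1, -0.2, -0.0]
opening: 0.0429
```

```bash
python3 look.py 8
python3 - <<'E'
import cv2,numpy as np
cv2.imwrite('pics/w8c.png',cv2.resize(cv2.imread('pics/w8.png')[140:340,130:390],(780,600)))
E
```

```text
{'time': np.float64(10.85), 'q': array([-1.43883e+01, -9.69300e-01, -7.17710e+00,  8.37364e+01,
       -8.00000e-04,  2.34832e+01]), 'ee_pos': array([ 0.4969, -0.1275,  0.1525]), 'tcp_rot': array([1.799785e+02, 5.150000e-02, 1.421285e+02]), 'wrist_force': array([ 0.105 , -0.2451, -0.0136]), 'torque': array([-0.0021,  0.0097,  0.0045]), 'opening': np.float64(0.0429)}
```

View pics/w8c.png

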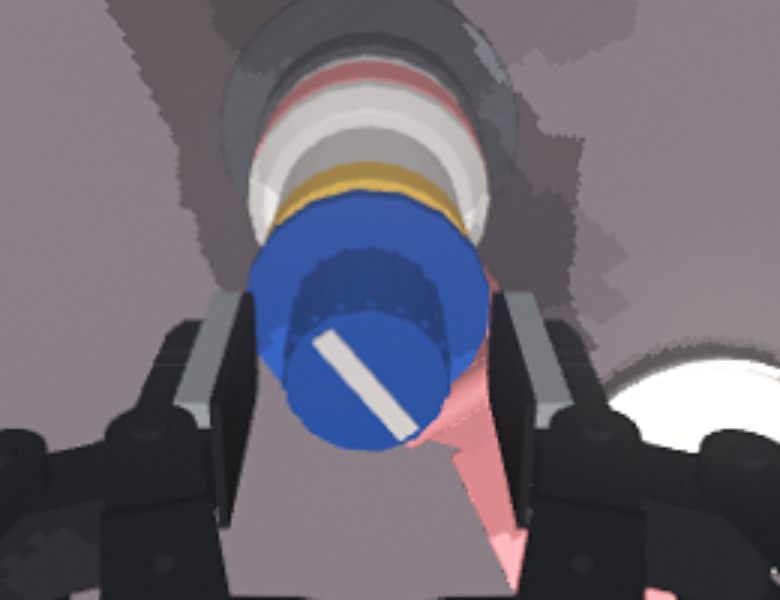

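The knob, at crop (367,380), sits centred between the pads at crop x 250 and 490. Closing.

Request:
drive_tool:
  plan:
    - [0.4,[0,0,-0.002],0]
    - [0.35,[0,0,0],0]
    - [0.3,[0,0,0],0]
    - [0.25,[0,0,0],0]
    - [0.25,[0,0,0],0]
    - [0.25,[0,0,0],0]
  grip_force: 30

```text
time: 11.65
ee_pos: [0.4965, -0.1275, 0.15]
tcp_rot: [-180.0, 0.0, 142.1]
wrist_force: [-0.9, -1.0, 0.8]
opening: 0.0268
```

```bash
python3 look.py 9
```

```text
{'time': np.float64(11.65), 'q': array([-1.43910e+01, -9.43800e-01, -7.43590e+00,  8.35069e+01,
       -1.09000e-02,  2.34678e+01]), 'ee_pos': array([ 0.4965, -0.1275,  0.15  ]), 'tcp_rot': array([-1.799904e+02,  5.300000e-03,  1.421412e+02]), 'wrist_force': array([-0.8693, -0.9602,  0.8478]), 'torque': array([-0.2724,  0.3156,  0.0369]), 'opening': np.float64(0.0268)}
```

Gripped at 26.8 mm with lateral force about 1 N. Pressing down by feel.

Request:
drive_tool:
  plan:
    - [0.25,[0,0,-0.0015],0]
    - [0.25,[0,0,-0.0015],0]
    - [0.25,[0,0,0],0]

```text
time: 12.08
ee_pos: [0.4966, -0.1275, 0.147]
tcp_rot: [-180.0, 0.0, 142.1]
wrist_force: [-2.3, -1.7, 3.9]
opening: 0.0272
```

Request:
drive_tool:
  plan:
    - [0.25,[0,0,-0.001],0]
    - [0.25,[0,0,0],0]

```text
time: 12.32
ee_pos: [0.4966, -0.1275, 0.1459]
tcp_rot: [-180.0, 0.0, 142.1]
wrist_force: [-1.7, -2.0, 4.1]
opening: 0.0268
```

Request:
drive_tool:
  plan:
    - [0.25,[0,0,-0.0005],0]
    - [0.25,[0,0,0],0]

```text
time: 12.58
ee_pos: [0.4966, -0.1274, 0.1455]
tcp_rot: [-180.0, 0.0, 142.1]
wrist_force: [-3.0, -2.1, 6.3]
opening: 0.027
```

Request:
drive_tool:
  plan:
    - [0.25,[0,0,-0.0007],0]
    - [0.25,[0,0,0],0]

```text
time: 12.82
ee_pos: [0.4966, -0.1274, 0.1448]
tcp_rot: [-180.0, 0.0, 142.1]
wrist_force: [-2.0, -2.3, 4.9]
opening: 0.0269
```

Request:
drive_tool:
  plan:
    - [0.25,[0,0,-0.0007],0]
    - [0.25,[0,0,0],0]

```text
time: 13.08
ee_pos: [0.4966, -0.1274, 0.1441]
tcp_rot: [-180.0, 0.0, 142.1]
wrist_force: [-2.2, -1.6, 6.0]
opening: 0.0272
```

Request:
drive_tool:
  plan:
    - [0.25,[0,0,-0.0007],0]
    - [0.25,[0,0,0],0]

```text
time: 13.32
ee_pos: [0.4966, -0.1275, 0.1435]
tcp_rot: [180.0, 0.0, 142.1]
wrist_force: [-1.4, -2.0, 7.0]
opening: 0.027
```

Request:
drive_tool:
  plan:
    - [0.25,[0,0,-0.0007],0]
    - [0.25,[0,0,0],0]

```text
time: 13.58
ee_pos: [0.4966, -0.1274, 0.1428]
tcp_rot: [180.0, 0.0, 142.1]
wrist_force: [-1.9, -2.4, 6.2]
opening: 0.0267
```

Request:
drive_tool:
  plan:
    - [0.25,[0,0,-0.0007],0]
    - [0.25,[0,0,0],0]

```text
time: 13.82
ee_pos: [0.4967, -0.1275, 0.1423]
tcp_rot: [180.0, 0.0, 142.1]
wrist_force: [-3.2, -1.5, 6.5]
opening: 0.0272
```

Request:
drive_tool:
  plan:
    - [0.25,[0,0,-0.0007],0]
    - [0.25,[0,0,0],0]

```text
time: 14.08
ee_pos: [0.4967, -0.1275, 0.1422]
tcp_rot: [180.0, 0.1, 142.1]
wrist_force: [-3.9, -1.6, 11.8]
opening: 0.0267
```

Request:
drive_tool:
  plan:
    - [0.25,[0,0,-0.0007],0]
    - [0.25,[0,0,0],0]

```text
time: 14.32
ee_pos: [0.4968, -0.1276, 0.1421]
tcp_rot: [180.0, 0.1, 142.1]
wrist_force: [-5.4, -2.3, 14.9]
opening: 0.0268
```

```bash
python3 look.py 10;python3 - <<'E'
import cv2,numpy as np
cv2.imwrite('pics/w10c.png',cv2.hconcat([cv2.resize(cv2.imread(f'pics/w{i}.png')[140:340,160:360],(390,390)) for i in (9,10)]))
E
```

```text
{'time': np.float64(14.325), 'q': array([-1.43980e+01, -9.54900e-01, -8.31460e+00,  8.25371e+01,
       -1.51000e-02,  2.34671e+01]), 'ee_pos': array([ 0.4968, -0.1276,  0.1421]), 'tcp_rot': array([1.799727e+02, 1.007000e-01, 1.421348e+02]), 'wrist_force': array([-5.4036, -2.3017, 14.9365]), 'torque': array([-0.3968,  1.2015,  0.052 ]), 'opening': np.float64(0.0268)}
```

View pics/w10c.png

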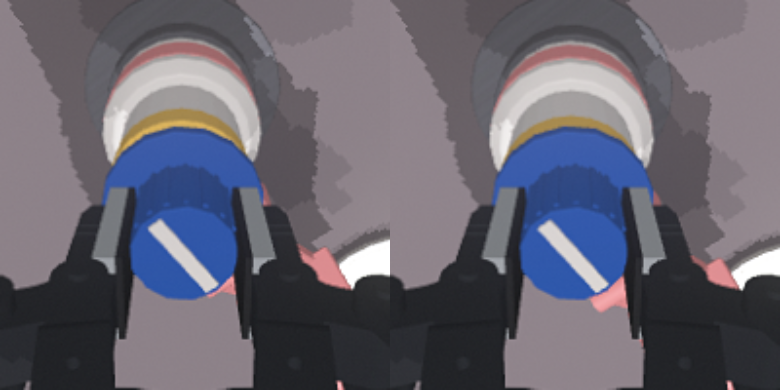

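It went hard at TCP z 0.1422, so the flange has met the seal. Easing from 15 N to about 12 N, then turning anticlockwise.

Request:
drive_tool:
  plan:
    - [0.25,[-0.0003,0,0.0005],0]
    - [0.25,[0,0,0],0]

```text
time: 14.62
ee_pos: [0.4967, -0.1275, 0.1421]
tcp_rot: [180.0, 0.1, 142.1]
wrist_force: [-3.2, -1.9, 13.2]
opening: 0.0271
```

Request:
drive_tool:
  plan:
    - [0.25,[0,0,0],3]
    - [0.25,[0,0,0],3]
    - [0.25,[0,0,0],0]

```text
time: 15.0
ee_pos: [0.4972, -0.1273, 0.1421]
tcp_rot: [179.9, 0.1, 148.2]
wrist_force: [-0.2, -0.3, 9.8]
opening: 0.0267
```

```bash
python3 -c "
from workcell import monitor as m
o=m.get_obs();print(o['wrist_force'],o['torque'],o['tcp_rot'])"
```

```text
[-0.2357785  -0.30233048  9.83503328] [0.00575496 0.0728307  0.0346447 ] [1.79914474e+02 1.31730284e-01 1.48195817e+02]
```

Request:
drive_tool:
  plan:
    - [0.25,[0,0,-0.0003],3]
    - [0.25,[0,0,0],3]
    - [0.25,[0,0,0],3]
    - [0.25,[0,0,0],0]

```text
time: 15.5
ee_pos: [0.4974, -0.1272, 0.1421]
tcp_rot: [179.9, 0.2, 157.2]
wrist_force: [0.8, -0.0, 11.4]
opening: 0.0271
```

```bash
python3 look.py 11;python3 - <<'E'
import cv2,numpy as np
cv2.imwrite('pics/w11c.png',cv2.hconcat([cv2.resize(cv2.imread(f'pics/w{i}.png')[140:340,160:360],(390,390)) for i in (10,11)]))
E
```

```text
{'time': np.float64(15.5), 'q': array([-1.43782e+01, -9.68400e-01, -8.32650e+00,  8.24479e+01,
        6.41000e-02,  8.42240e+00]), 'ee_pos': array([ 0.4974, -0.1272,  0.1421]), 'tcp_rot': array([179.9081,   0.1825, 157.1994]), 'wrist_force': array([ 7.74600e-01, -8.10000e-03,  1.14312e+01]), 'torque': array([ 0.1018, -0.0941,  0.0287]), 'opening': np.float64(0.0271)}
```

View pics/w11c.png

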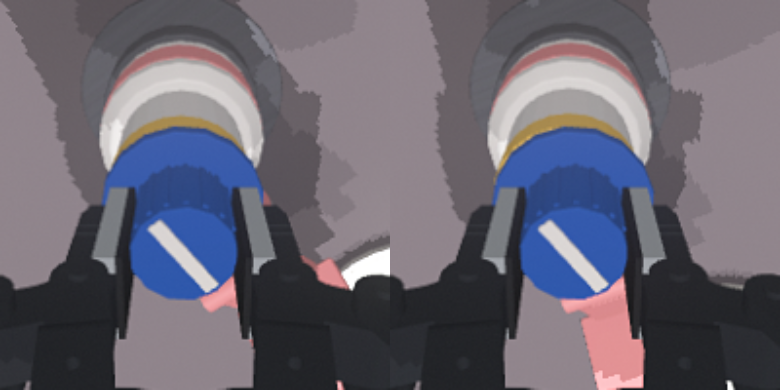

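The cap turns with the jaws: the bar is fixed relative to the pads while the background has rotated. Torque is only 0.03 N m. Continuing.

Request:
drive_tool:
  plan:
    - [0.25,[0,0,0],5]
    - [0.25,[0,0,0],5]
    - [0.25,[0,0,0],5]
    - [0.25,[0,0,0],5]
    - [0.25,[0,0,0],0]

```text
time: 16.18
ee_pos: [0.4974, -0.1272, 0.1421]
tcp_rot: [180.0, 0.2, 177.2]
wrist_force: [0.8, -0.4, 10.8]
opening: 0.0266
```

```bash
python3 -c "
from workcell import monitor as m
o=m.get_obs();print(o['wrist_force'],o['torque'],o['tcp_rot'])"
```

```text
[ 0.78557095 -0.39276579 10.75019603] [ 0.19409218 -0.04982054  0.02946929] [179.97588743   0.19760633 177.23209834]
```

Request:
drive_tool:
  plan:
    - [0.25,[0,0,-0.0001],5]
    - [0.25,[0,0,0],5]
    - [0.25,[0,0,0],5]
    - [0.25,[0,0,0],5]
    - [0.25,[0,0,0],5]
    - [0.25,[0,0,0],3]
    - [0.25,[0,0,0],0]

```text
time: 17.05
ee_pos: [0.4974, -0.1272, 0.1421]
tcp_rot: [-179.9, 0.2, -154.8]
wrist_force: [-0.5, -0.2, 12.4]
opening: 0.0268
```

```bash
python3 -c "
from workcell import monitor as m
o=m.get_obs();print(o['wrist_force'],o['torque'],o['tcp_rot'])"
```

```text
[-0.50433645 -0.19205147 12.38798325] [ 0.10483182  0.12357346 -0.00247107] [-179.92298397    0.18361876 -154.7992211 ]
```

Turned 63°. Going on in small steps until the stop.

Request:
drive_tool:
  plan:
    - [0.25,[0,0,0],2]
    - [0.25,[0,0,0],2]
    - [0.25,[0,0,0],2]
    - [0.25,[0,0,0],2]
    - [0.25,[0,0,0],0]

```text
time: 17.68
ee_pos: [0.4974, -0.1272, 0.1421]
tcp_rot: [-179.9, 0.2, -146.8]
wrist_force: [-0.6, -0.2, 12.6]
opening: 0.0273
```

```bash
python3 -c "
from workcell import monitor as m
o=m.get_obs();print(o['wrist_force'],o['torque'],o['tcp_rot'])"
```

```text
[-0.57045719 -0.21103268 12.55000568] [ 0.17985261  0.1968633  -0.02872439] [-1.79900844e+02  1.71625859e-01 -1.46813039e+02]
```

Request:
drive_tool:
  plan:
    - [0.25,[0,0,0],1]
    - [0.25,[0,0,0],1]
    - [0.25,[0,0,0],0]

```text
time: 18.05
ee_pos: [0.4973, -0.1272, 0.1421]
tcp_rot: [-179.9, 0.2, -144.8]
wrist_force: [-0.9, 0.3, 12.7]
opening: 0.027
```

```bash
python3 -c "
from workcell import monitor as m
o=m.get_obs();print(o['wrist_force'],o['torque'],o['tcp_rot'])"
```

```text
[-0.90324082  0.27766091 12.73299084] [ 0.12783261  0.22122721 -0.12534176] [-1.79902616e+02  1.62991840e-01 -1.44829489e+02]
```

Request:
drive_tool:
  plan:
    - [0.25,[0,0,0.003],0]
    - [0.25,[0,0,0.003],0]
    - [0.25,[0,0,0.002],0]

```text
time: 18.42
ee_pos: [0.4966, -0.1273, 0.1488]
tcp_rot: [-180.0, 0.0, -144.8]
wrist_force: [2.0, -0.9, 3.7]
opening: 0.0268
```

Request:
drive_tool:
  plan:
    - [0.25,[0,0,0.002],0]
    - [0.25,[0,0,0.002],0]
    - [0.25,[0,0,0],0]

```text
time: 18.8
ee_pos: [0.4958, -0.1273, 0.1521]
tcp_rot: [179.9, -0.1, -144.9]
wrist_force: [0.0, 0.0, -0.3]
opening: 0.0268
```

The stop was felt (0.125 N m, turned 73°), and the spring is relaxing freely on the lift. Lifting out.

Request:
drive_tool:
  plan:
    - [0.25,[0,0,0.003],0]
    - [0.25,[0,0,0.004],0]
    - [0.25,[0,0,0.004],0]

```text
time: 19.18
ee_pos: [0.4962, -0.1274, 0.1639]
tcp_rot: [180.0, -0.0, -144.9]
wrist_force: [0.4, 0.6, -0.8]
opening: 0.0272
```

Request:
drive_tool:
  plan:
    - [0.25,[0,0,0.006],0]
    - [0.25,[0,0,0.01],0]
    - [0.25,[0,0,0.015],0]
    - [0.25,[0,0,0.02],0]
    - [0.25,[0,0,0.02],0]
    - [0.25,[0,0,0],0]

```text
time: 19.92
ee_pos: [0.497, -0.1276, 0.2367]
tcp_rot: [-179.9, 0.1, -144.9]
wrist_force: [0.1, 0.4, -0.2]
opening: 0.0268
```

```bash
python3 look.py 12
```

```text
{'time': np.float64(19.925), 'q': array([-1.43957e+01, -5.92900e-01,  2.48550e+00,  9.28940e+01,
       -6.00000e-04, -4.95377e+01]), 'ee_pos': array([ 0.497 , -0.1276,  0.2367]), 'tcp_rot': array([-1.798593e+02,  1.192000e-01, -1.448579e+02]), 'wrist_force': array([ 0.1283,  0.4293, -0.1783]), 'torque': array([-0.0185, -0.017 , -0.0236]), 'opening': np.float64(0.0268)}
```

View pics/w12.png

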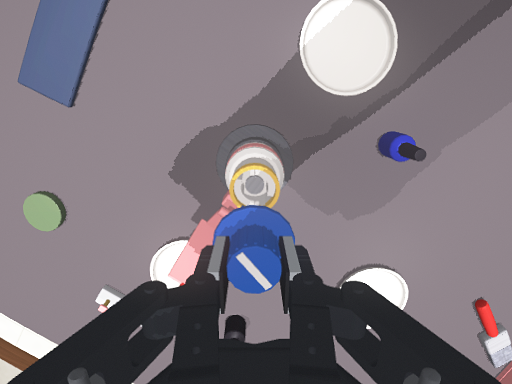

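The cap is out: it is held at (255,260), and the open mouth is at (255,185) with the guard still back. Carrying it to the left-most dish at (0.561, 0.129).

Request:
drive_tool:
  plan:
    - [0.25,[0.004,0.016,0],0]
    - [0.25,[0.008,0.032,0],0]
    - [0.25,[0.008,0.032,0],0]
    - [0.25,[0.008,0.032,0],0]
    - [0.25,[0.008,0.032,0],0]
    - [0.25,[0.008,0.032,0],0]
    - [0.25,[0.008,0.032,0],0]
    - [0.25,[0.008,0.032,0],0]
    - [0.25,[0.004,0.016,0],0]
    - [0.25,[0,0,0],0]

```text
time: 21.22
ee_pos: [0.56, 0.1295, 0.2338]
tcp_rot: [180.0, -0.1, -144.8]
wrist_force: [-1.2, -0.5, 0.5]
opening: 0.0272
```

Request:
drive_tool:
  plan:
    - [0.25,[0,0,-0.03],0]
    - [0.25,[0,0,-0.04],0]
    - [0.25,[0,0,-0.04],0]
    - [0.25,[0,0,-0.03],0]
    - [0.25,[0,0,-0.01],0]
    - [0.25,[0,0,0],0]

```text
time: 21.98
ee_pos: [0.5602, 0.128, 0.0848]
tcp_rot: [180.0, -0.0, -144.9]
wrist_force: [-0.8, -0.1, -0.3]
opening: 0.0267
```

```bash
python3 look.py 13
python3 - <<'E'
from workcell import eyes
import cv2
p,d=eyes.camera("scene");cv2.imwrite("pics/s3.png",cv2.hconcat([cv2.resize(p[120:240,190:350][:,:,::-1],(400,300)),cv2.resize(cv2.imread('pics/w13.png'),(400,300))]))
E
```

```text
{'time': np.float64(21.975), 'q': array([ 1.28762e+01,  8.40640e+00, -4.80960e+00,  7.68027e+01,
       -6.40000e-03, -2.22257e+01]), 'ee_pos': array([0.5602, 0.128 , 0.0848]), 'tcp_rot': array([ 1.799988e+02, -1.980000e-02, -1.448982e+02]), 'wrist_force': array([-0.7884, -0.1261, -0.2847]), 'torque': array([ 0.0641, -0.0337, -0.0745]), 'opening': np.float64(0.0267)}
```

View pics/s3.png

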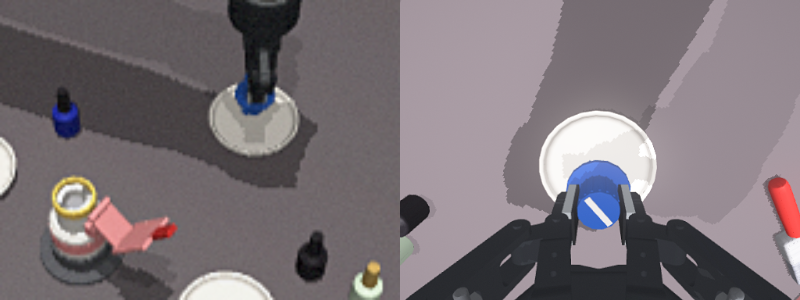

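The cap is over the dish. Lowering until the floor is felt, expected near TCP z 0.0615.

Request:
drive_tool:
  plan:
    - [0.25,[0,0,-0.01],0]
    - [0.25,[0,0,-0.008],0]
    - [0.25,[0,0,-0.001],0]
    - [0.25,[0,0,0],0]

```text
time: 22.58
ee_pos: [0.5602, 0.1286, 0.0655]
tcp_rot: [180.0, -0.0, -144.9]
wrist_force: [0.3, -0.1, -0.6]
opening: 0.0265
```

Request:
drive_tool:
  plan:
    - [0.25,[0,0,-0.0015],0]
    - [0.25,[0,0,-0.0015],0]
    - [0.25,[0,0,0],0]

```text
time: 22.95
ee_pos: [0.5602, 0.1286, 0.0625]
tcp_rot: [180.0, -0.0, -144.9]
wrist_force: [0.8, 0.1, -0.2]
opening: 0.027
```

Request:
drive_tool:
  plan:
    - [0.25,[0,0,-0.001],0]
    - [0.25,[0,0,0],0]

```text
time: 23.2
ee_pos: [0.5603, 0.1286, 0.0616]
tcp_rot: [-180.0, 0.0, -144.9]
wrist_force: [0.4, -0.3, -0.3]
opening: 0.0271
```

Request:
drive_tool:
  plan:
    - [0.25,[0,0,-0.001],0]
    - [0.25,[0,0,0],0]

```text
time: 23.45
ee_pos: [0.5606, 0.1287, 0.0615]
tcp_rot: [-180.0, 0.1, -144.9]
wrist_force: [-0.8, 0.9, 5.4]
opening: 0.0272
```

Request:
drive_tool:
  plan:
    - [0.25,[0,0,-0.0007],0]
    - [0.25,[0,0,0],0]

```text
time: 23.7
ee_pos: [0.5607, 0.1288, 0.0614]
tcp_rot: [-180.0, 0.1, -144.9]
wrist_force: [-3.0, -0.8, 9.9]
opening: 0.0269
```

Contact at 0.0615, exactly as predicted. Unloading, releasing gently and retreating.

Request:
drive_tool:
  plan:
    - [0.25,[0,0,0.0013],0]
    - [0.25,[0,0,0],0]
    - [0.35,[0,0,0],0]
    - [0.45,[0,0,0],0]
    - [0.55,[0,0,0],0]
    - [0.6,[0,0,0],0]
    - [0.6,[0,0,0.005],0]
    - [0.6,[0,0,0.015],0]

```text
time: 24.7
ee_pos: [0.5599, 0.1285, 0.0813]
tcp_rot: [180.0, -0.1, -144.9]
wrist_force: [-0.9, -0.2, -0.3]
opening: 0.0515
```

Request:
drive_tool:
  plan:
    - [0.6,[0,0,0.03],0]
    - [0.6,[0,0,0.04],0]
    - [0.6,[0,0,0.04],0]
    - [0.6,[-0.03,0.03,0.03],0]
    - [0.6,[-0.05,0.03,0],0]
    - [0.6,[-0.05,0.03,0],0]
    - [0.6,[-0.04,0.03,0],0]
    - [0.6,[0,0,0],0]

```text
time: 25.7
ee_pos: [0.3884, 0.2501, 0.223]
tcp_rot: [180.0, 0.1, -144.6]
wrist_force: [0.9, -0.3, 0.5]
opening: 0.051
```

```bash
python3 look.py 14
python3 - <<'E'
from workcell import eyes
from h import *
out=[]
for n,s in [("top",np.s_[120:300,150:390]),("scene",np.s_[120:270,190:390])]:
    p,d=eyes.camera(n);cp=eyes.camera_params(n);P=cloud(cp,d,T_wc(cp));r,g,b=[p[...,i].astype(int) for i in range(3)];X,Y,Z=P[...,0],P[...,1],P[...,2]
    out.append(cv2.resize(p[s][:,:,::-1],(400,300)))
    ok=(d>0)&(np.hypot(X-.561,Y-.129)<.07)
    for nm,m in [('knobtop',ok&(Z>.052)&(Z<.07)),('flange',ok&(b>120)&(r<90)&(Z>.028)&(Z<.042)),('dish',ok&(Z>.004)&(Z<.018)&(r>150)&(b>150))]:
        q=P[m]; print(n,nm,len(q),cv2.minEnclosingCircle(q[:,:2].astype(np.float32)) if len(q) else 0,np.median(q[:,2]) if len(q) else 0)
    m=(d>0)&(r>110)&(g<60)&(b<60)&(Z>.05)&(abs(Y+.128)<.04)&(X>.4)
    q=P[m]; print(n,'tab',len(q),np.median(q,0) if len(q) else 0,q.max(0) if len(q) else 0)
    oth=(d>0)&(Z>.006)&(X>.15)&(X<.8)&(np.abs(Y)<.5)
    nl,lab=cv2.connectedComponents(oth.astype(np.uint8))
    for i in range(1,nl):
        mm=lab==i
        if mm.sum()>80: print("  obj",mm.sum(),P[mm].min(0).round(3),P[mm].max(0).round(3))
cv2.imwrite("pics/fin.png",cv2.hconcat(out))
E
```

```text
{'time': np.float64(25.7), 'q': array([ 3.27686e+01, -7.70140e+00, -5.72330e+00,  9.18420e+01,
        1.89000e-02, -2.59010e+00]), 'ee_pos': array([0.3884, 0.2501, 0.223 ]), 'tcp_rot': array([ 1.799873e+02,  1.368000e-01, -1.446413e+02]), 'wrist_force': array([ 0.9072, -0.2593,  0.5091]), 'torque': array([-0.0445, -0.0168, -0.0094]), 'opening': np.float64(0.051)}
top knobtop 83 ((0.5584797859191895, 0.12705308198928833), 0.014309636317193508) 0.06048534755055912
top flange 96 ((0.5587767958641052, 0.12771429121494293), 0.022282039746642113) 0.035000378303226554
top dish 720 ((0.5611873865127563, 0.12865641713142395), 0.05554868280887604) 0.007043346958926389
top tab 47 [ 0.60743017 -0.13069921  0.1529394 ] [ 0.61683412 -0.12348001  0.16366049]
  obj 1170 [ 0.723 -0.5    0.007] [ 0.8   -0.438  0.141]
  obj 589 [0.75  0.405 0.006] [0.8   0.5   0.066]
  obj 119 [ 0.768 -0.022  0.008] [0.796 0.008 0.076]
  obj 426 [ 0.771 -0.204  0.007] [ 0.8   -0.078  0.037]
  obj 258 [0.733 0.293 0.007] [0.772 0.332 0.104]
  obj 290 [ 0.684 -0.352  0.006] [ 0.738 -0.299  0.017]
  obj 109 [ 0.701 -0.02
[... 1065 characters left out ...]
7 [0.734 0.294 0.006] [0.774 0.326 0.104]
  obj 441 [0.508 0.076 0.006] [0.615 0.185 0.063]
  obj 147 [ 0.363 -0.02   0.006] [0.395 0.013 0.074]
  obj 240 [ 0.272 -0.173  0.006] [ 0.378 -0.066  0.017]
  obj 1216 [ 0.45  -0.173  0.006] [ 0.622 -0.1    0.163]
  obj 170 [ 0.704 -0.023  0.006] [0.735 0.008 0.075]
  obj 173 [ 0.77  -0.022  0.007] [0.8   0.009 0.073]
  obj 316 [ 0.624 -0.166  0.006] [ 0.731 -0.057  0.016]
  obj 505 [ 0.774 -0.205  0.006] [ 0.8   -0.074  0.033]
  obj 1331 [ 0.42  -0.44   0.006] [ 0.575 -0.35   0.013]
  obj 246 [ 0.329 -0.5    0.006] [ 0.388 -0.478  0.095]
  obj 438 [ 0.688 -0.352  0.006] [ 0.742 -0.298  0.015]
  obj 460 [ 0.727 -0.489  0.12 ] [ 0.799 -0.439  0.136]
```

View pics/fin.png

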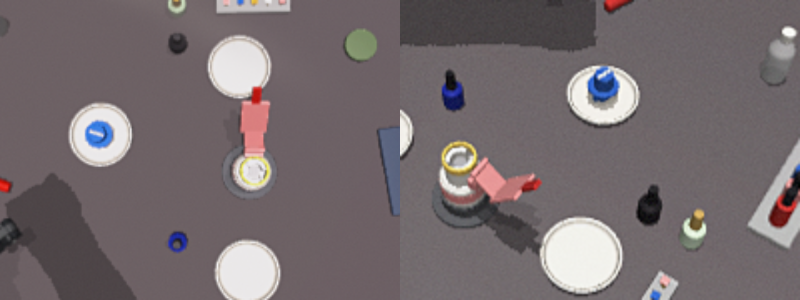

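The cap stands upright and centred in the dish. The guard is still back at about 2.2 rad, and nothing else has moved. Handing in.

```bash
python3 -c "
from workcell import job
print(job.job_done())"
```

```text
the job is handed in; nothing more can be done
None
```

The bottle is open: the blue cap stands upright in the left-most dish and the pink guard is folded back. The job was handed in at about 26 s; no verdict is reported.

- **Guard:** I gripped the red tab and swung it over its arc. Camera estimates put the guard at about 2.2 rad after release and again at the end. My target was 2.34 rad, but the tab slid a little in the pads; it is still clear of the 2.0 rad limit.
- **Cap:** I pressed it until it went hard at about 8 mm down. The press peaked at 15 N at the wrist, slightly over the advised 10 to 14 N, so I eased to 10–13 N before turning. It turned 73° anticlockwise until the stop was felt (0.125 N m), then lifted out with almost no force.
- **Placing:** The cap met the dish floor at the predicted height, was unloaded and released. It is upright and within about 3 mm of the dish's centre.
- **Rest of the table:** The dish and the other objects seen by both cameras are within about 2 mm of their starting positions, and the gripper is clear of everything.

The top and scene cameras differed by 1 to 3 mm, in line with the stated calibration. The wrist views also differed by about 2 mm before I corrected for the camera's offset.

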